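Put the garlic away and hook the keeper's lid shut

ROBOT

A 6-joint arm with a two-finger parallel gripper is mounted at the origin on a cart in front of the work surface, level with it; the furniture and walls round the work are solid. World frame = base frame: x ahead of the robot, y to its left, z up, the work surface at z = 0. Lengths are in m, angles in rad, forces in N, time in s.
With the tool pointing down it reaches from about 0.275 to 0.725 m from the base axis. Payload 15.9 kg.
Tool frame: the origin (TCP) lies at the very end of the fingers, on their centre line; the grasp point (between the pads) lies 19 mm behind it; z points along the fingers, y is the line along which they close (so a half turn about z gives the same grasp; the last joint's range is limited). The gripper opens to 85 mm and grips with 20 to 120 N. Pads are 22 mm wide; open, the fingers measure 114 mm over their backs; the gripper's body (76 mm by 85 mm) begins 54 mm behind the grasp point. The pads swing forward as they close: fully open they stand 13 mm farther back than shut.
Start: joints at [-1.105, 0.213, -0.034, 1.323, 0, 1.571], TCP at [0.225, -0.447, 0.231] pointing down, gripper open.
Joint ranges: [-2.98, 2.98], [-0.74, 1.72], [-1.14, 1.35], [-2.1, 2.04], [-1.57, 1.44], [-3.14, 3.14]. Speed limits (rad/s): [1.89, 1.89, 2.39, 2.57, 3.14, 3.14].

INTERFACE

Orientations are given as a 3x3 rotation matrix whose columns are the frame's x, y, z axes.
In Python, from rig import bot, optics, sensors, ticket gives the robot as it stands (bot), with the cameras (optics), the readings (sensors) and the job (ticket).
- The arm moves only by the shell command python3 drive.py 'ROWS' [OPENING]. ROWS is rows parted by semicolons, their numbers by spaces, 1 to 5 of them, each of 6 numbers: dx, dy, dz in m, then a rotation vector rx, ry, rz in rad; each row is the pose to reach, as a shift and turn from the pose commanded when the command began, along the tool's axes at that moment; what a row does not reach only later rows make up. A row lasts 1/12 s, in which the tool goes at most 0.0417 m and 0.125 rad, less where a joint would pass 70% of its speed; a pose out of reach is approached as far as the arm can. OPENING is the finger opening in m, set as the command begins (- or left out keeps the last). The fingers move at their own pace and stop on an object; the grip force is fixed at half the most. Time passes only in rows, so rows that do not move let the fingers close. It prints the time, the measured TCP pose, the force, the opening and the grip force at its end.
- sensors.read_state(): the state, without advancing time (a new reading comes with each control period).
- optics.read_camera(name): name is "scene" or "side" or "wrist"; returns a dict with "img" (420x560x3 uint8, red, green, blue), "z_map" (420x560 float32, m along the optical axis (not along the pixel's ray), 0 where there is no reading), "fx", "fy", "cx", "cy" (pixels), "position" and "attitude" of the camera in the world. Camera axes: x right, y up, looking along -z (the intrinsics and any distortion apply to the point x, -y, -z); pixel columns grow to the right and rows downward; lengths in m; the calibration is good to about 2 mm. A picture is of the moment at which its call begins.
- ticket.close_job(): hands the job in; it is judged then, once.
The state is a dict: "time_s": time; "joint_pos": joint angles; "qvel": joint speeds; "joint_torque": joint torques, N m; "ee_pos": TCP position; "orientation": TCP orientation; "wrist_force": force on the tool from outside, world axes, zero at the start; "torque": the same for the moment, N m; "finger_gap": finger opening in m; "finger_force": force on a finger pad.
Only numpy, scipy, OpenCV 4.12 (cv2) and the standard library are available. Lean on these libraries where they do the work, as an engineer would, in place of code of your own. Each camera call takes 0.05 s, during which the arm holds its last target. There are 200 camera calls.

TASK

Put the garlic bulb away in the open wooden keeper box: set it down inside, without dropping it, and let go of it. Then close the box with the slatted wooden lid: tilt the lid, hook one of its short edges under the lip of the box and lower the other edge until the lid lies flat in its recess; lower it, do not let it fall. Leave the onion, the jam jar and the tin where they are.

Things in the scene. Friction and masses are not known exactly. Their poses are not given: they have to be found in the camera images.
- garlic: Garlic bulb, about 60 mm across and 58 mm high with its stub (widest in its lower half), standing upright and loose on the worktop; it and the onion may have swapped places. Origin: centre of its underside, z up.
- jam_l22: Small round glass jam jar with a white lid, 56 mm across, 69 mm high, loose on the worktop; a bystander. Origin: centre of its underside.
- onion: Brown onion, 71 mm across, 72 mm high, loose on the worktop; a bystander. Origin: centre of its underside.
- tin_small: Small round food tin, 58 mm across, 72 mm high, standing behind the box; a bystander. Origin: centre of its underside.
- keeper: Open keeper box of light slatted wood, fixed to the worktop, outside 184 (x) x 126 (y) mm, 88 mm high. Origin: centre of its underside on the worktop; z up, x along its length, its -x end (with the lip) roughly toward the robot. The top of its floor is at z = 6 mm. Inside 168 (x) x 110 (y) mm, with a ledge 8 mm wide all round: the clear mouth below the ledge is 152 x 94 mm.
- keeper_lip (a point): Middle of the lip's free lower edge, at x = -70, y = 0, z = 82 mm in the box's frame; axes of the box. The lip, 6 mm thick, spans the -x end of the box and overhangs the ledge by 14 mm (x = -84 to -70 mm): under it is a slot 14 mm high and 110 mm wide, into which the tilted lid's edge goes.
- lid: Loose lid of light wooden slats, 161 (x) x 102 (y) x 6 mm, 0.16 kg, lying flat on the worktop, the same both ways round. Origin: centre of its underside, z up, x along its length. On top two battens 10 mm wide, 4 mm high at x = +-54 mm; in the middle an upright grip bar across it, 16 mm thick (x), 64 mm long (y), top at z = 42 mm, to grip with fingers closing along x.
- lid_edge_a (a point): Middle of the lid's short edge at its -x end (x = -80.5, z = 3 mm in the lid's frame).
- lid_edge_b (a point): Middle of the lid's short edge at its +x end (x = +80.5, z = 3 mm in the lid's frame).
- keeper_seat (a point): Centre of the lid's recess at the height of the ledge's top, 68 mm above the box's underside; axes of the box. The shut lid's origin lies here. The walls round the recess rise 10 mm above the ledge (rim 78 mm above the worktop) at both long sides and the +x end, so the lid cannot slide in flat. Play of the shut lid: 3.5 mm to either side in x, 4 mm in y.

How it is judged:
By the outcome, as a careful person would: the job done as asked, in the order asked, and still so for the second after the job is handed in, with the robot touching nothing.
It also fails if it takes over 64 s, if anything falls off the work surface, if the arm or the gripper's body presses on something with over 40 N, if the wrist force passes 120 N, or if a joint passes its speed limit or range.

## Working session

There is one attempt and no reset: what is moved stays moved. The work goes in short steps, Python scripts to look and compute and a shell command to move; the robot and the scene stay as the last step left them, time stands still between calls to the robot, and variables do not carry over. Pictures are saved under pics/ and viewed, at most 10 in all, crops included, and the job is handed in when it is done.

```bash
ls; mkdir -p pics; python3 - <<'E'
from rig import bot, optics, sensors, ticket
import cv2,numpy as np
for n in("scene","side"):
    c=optics.read_camera(n); cv2.imwrite(f"pics/{n}0.png",c["img"][:,:,::-1]); np.savez(f"/tmp/{n}0.npz",**c)
    print(n,c["position"],np.round(c["attitude"],3).tolist(),c["fx"],c["cx"],c["cy"],c.keys())
s=sensors.read_state();print(s)
E
```

```text
drive.py
pics
rig.py
scene [ 0.11228619 -1.04877681  0.60342793] [[0.905, 0.196, -0.378], [-0.426, 0.416, -0.804], [-0.001, 0.888, 0.46]] 460.12174112189444 275.97056625560066 209.03927576938207 dict_keys(['img', 'z_map', 'fx', 'fy', 'cx', 'cy', 'position', 'attitude'])
side [ 0.02503005 -0.93929357  0.72454987] [[0.833, 0.323, -0.448], [-0.552, 0.458, -0.696], [-0.02, 0.828, 0.56]] 459.3700381436162 278.1864399058739 214.28925300750532 dict_keys(['img', 'z_map', 'fx', 'fy', 'cx', 'cy', 'position', 'attitude'])
{'time_s': 0.1, 'joint_pos': array([-1.10501625e+00,  2.13339665e-01, -3.50070713e-02,  1.32348182e+00,
       -7.15790633e-06,  1.57083612e+00]), 'qvel': array([ 0.00016257,  0.00084372,  0.00230177, -0.0005949 , -0.00169624,
        0.00033593]), 'joint_torque': array([-3.02960638e-03, -6.87248325e+01,  4.87809777e+01,  1.22546559e-02,
       -1.39855506e-04, -1.09891633e-05]), 'ee_pos': array([ 0.22441976, -0.44646187,  0.23084504]), 'orientation': array([[ 8.93489360e-01,  4.49084116e-01, -4.69989603e-04],
       [ 4.49084362e-01, -8.93488887e-01,  9.19051670e-04],
       [-7.19897998e-06, -1.03222787e-03, -9.99999467e-01]]), 'wrist_force': array([-0.89972004, -0.49321709,  0.01168118]), 'torque': array([ 0.03054749, -0.01582442,  0.00887506]), 'finger_force': 0.0, 'finger_gap': 0.08564331471684797}
```

View pics/scene0.png

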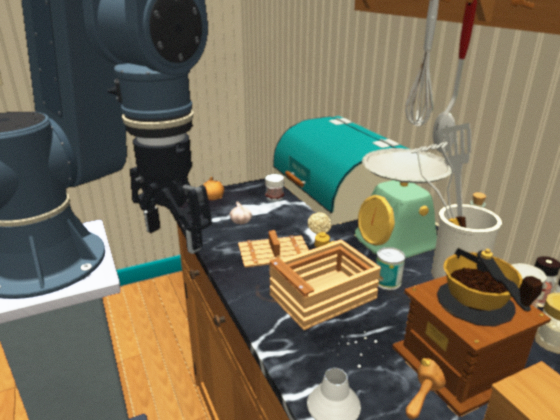

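View pics/side0.png

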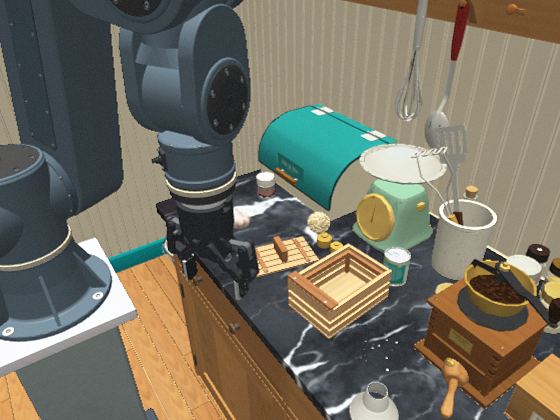

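The scene view shows the garlic at about (240,213), the onion at (213,190), the jam jar at (275,186), the lid at (275,250) with its bar at (274,243), the box at (325,283) with its lip at the left (293,276), and the tin at (390,270). In the side view the gripper hides the garlic and onion. Next I'll measure from the scene view.

```bash
cat > h.py <<'E'
import numpy as np,cv2
def cloud(c):
    z=c["z_map"];v,u=np.mgrid[:420,:560]
    p=np.stack([(u-c["cx"])/c["fx"]*z,-(v-c["cy"])/c["fy"]*z,-z],-1)
    P=p@np.array(c["attitude"]).T+c["position"]; P[z==0]=np.nan; return P
def rect(P,m):
    q=(P[m][:,:2]*1000).astype(np.float32); r=cv2.minAreaRect(q); return r,len(q)
def ray(c,u,v,h):
    d=np.array(c["attitude"])@np.array([(u-c["cx"])/c["fx"],-(v-c["cy"])/c["fy"],-1]);p=np.array(c["position"])
    return p+d*(h-p[2])/d[2]
E
python3 - <<'E'
from h import *
for n,B in(("scene",dict(lid=(235,230,318,268),box=(265,235,385,325),garlic=(228,202,253,226),onion=(200,176,226,203),jam=(262,173,288,200),tin=(374,246,408,290),orn=(305,210,333,250))),
           ("side",dict(lid=(252,232,322,275),box=(283,240,396,335),jam=(254,170,277,197),tin=(382,246,413,288)))):
    c=dict(np.load(f"/tmp/{n}0.npz")); P=cloud(c); hsv=cv2.cvtColor(c["img"],cv2.COLOR_RGB2HSV)
    for k,(a,b,d,e) in B.items():
        R=np.zeros((420,560),bool);R[b:e,a:d]=1;Z=P[...,2]
        wood=(hsv[...,0]<25)&(hsv[...,1]>60)&(hsv[...,2]>90)
        if k=="lid": ms=[R&wood&(Z>.002)&(Z<.014),R&wood&(Z>.03)&(Z<.05)]
        elif k=="box": ms=[R&wood&(Z>.070)&(Z<.0815),R&wood&(Z>.084)&(Z<.092)]
        else: ms=[R&(Z>.008)&(Z<.1)]
        for m in ms: print(n,k,rect(P,m),"zmax",np.nanpercentile(Z[m],[2,50,98]).round(4))
    R=(Z<.02)&(Z>-.02)&(P[...,0]>.2)&(P[...,0]<.7); print("table z",np.nanmedian(Z[R]))
E
```

```text
scene lid (((527.3404541015625, -198.68336486816406), (106.3797378540039, 202.00535583496094), 77.65296936035156), 1266) zmax [0.0026 0.0055 0.011 ]
scene lid (((512.4933471679688, -252.94174194335938), (39.45749282836914, 180.1077117919922), 9.44255542755127), 187) zmax [0.0315 0.0411 0.0456]
scene box (((525.5466918945312, -395.5467529296875), (187.395263671875, 129.73980712890625), 5.658651351928711), 1138) zmax [0.0703 0.0764 0.0802]
scene box (((445.6460266113281, -404.51727294921875), (23.67412757873535, 126.57901000976562), 6.0666303634643555), 491) zmax [0.0844 0.0875 0.0892]
scene garlic (((488.4137268066406, -31.075572967529297), (55.980594635009766, 44.7624626159668), 1.4532698392868042), 316) zmax [0.0106 0.0314 0.053 ]
scene onion (((470.7462463378906, 140.25914001464844), (56.58905029296875, 51.8502197265625), 0.13472948968410492), 306) zmax [0.012  0.0407 0.0664]
scene jam (((661.890869140625, 115.08524322509766), (176.63279724121094, 64.68955993652344), 62.9625129699707), 515) zmax [0.011  0.0446 0.0714]
scene tin (((696.7492065429688, -398.47015380859375), (192.18264
[... 473 characters left out ...]
0189208984, 176.5660400390625), 0.19189980626106262), 137) zmax [0.0308 0.0388 0.0421]
side box (((526.1531982421875, -396.4218444824219), (187.0523223876953, 128.14959716796875), 6.164780139923096), 902) zmax [0.0702 0.0753 0.0802]
side box (((445.201416015625, -405.3432312011719), (23.763668060302734, 125.3956069946289), 6.231809139251709), 478) zmax [0.0843 0.0861 0.0883]
side jam (((665.2620239257812, 109.93927001953125), (172.18711853027344, 57.42351531982422), 53.303123474121094), 479) zmax [0.0103 0.0457 0.0688]
side tin (((685.7190551757812, -399.78759765625), (210.30612182617188, 66.78866577148438), 39.616111755371094), 994) zmax [0.0103 0.0622 0.076 ]
table z -0.0016734801914579656
```

```bash
python3 - <<'E'
from h import *
def big(m,it=1):
    m=m.astype(np.uint8); m=cv2.morphologyEx(m,cv2.MORPH_CLOSE,np.ones((3,3)));n,l,s,_=cv2.connectedComponentsWithStats(m); return l==1+np.argmax(s[1:,4])
for n,(a,b,d,e) in(("scene",(235,225,318,268)),("side",(252,228,322,275))):
    c=dict(np.load(f"/tmp/{n}0.npz")); P=cloud(c); hsv=cv2.cvtColor(c["img"],cv2.COLOR_RGB2HSV);Z=P[...,2]
    R=np.zeros((420,560),bool);R[b:e,a:d]=1
    wood=(hsv[...,0]<25)&(hsv[...,1]>50)&(hsv[...,2]>90)
    m=big(R&wood&(Z>.0025)&(Z<.014)&(P[...,0]<.63)&(P[...,1]>-.28)); print(n,"lid",rect(P,m))
    m2=big(R&(Z>.033)&(Z<.05)&(P[...,0]<.6)&(P[...,1]>-.28)); print("bar",rect(P,m2),np.nanmedian(Z[m2]))
    if n=="scene":
        for lo in range(5,60,6):
            q=(Z>lo/1000)&(Z<lo/1000+.006)&(abs(P[...,0]-.488)<.05)&(abs(P[...,1]+.03)<.05)
            if q.sum()>3: X=P[q];print(lo,q.sum(),(X[:,:2].min(0)*1000).round(),(X[:,:2].max(0)*1000).round())
E
```

```text
scene lid (((508.20843505859375, -191.91543579101562), (112.99533081054688, 160.66943359375), 76.9493179321289), 1262)
bar (((507.553466796875, -194.66610717773438), (65.45032501220703, 15.764727592468262), 77.74449157714844), 120) 0.040906644173028694
5 16 [465. -46.] [501. -31.]
11 27 [462. -50.] [514. -14.]
17 43 [460. -52.] [515. -12.]
23 57 [460. -54.] [516.  -9.]
29 58 [461. -51.] [514. -11.]
35 66 [465. -46.] [510. -13.]
41 34 [470. -37.] [500. -15.]
47 15 [479. -28.] [492. -14.]
53 7 [483. -25.] [488.  -9.]
side lid (((511.1435852050781, -196.92425537109375), (102.62095642089844, 154.45867919921875), 75.23542022705078), 1314)
bar (((507.4896545410156, -195.75155639648438), (65.03311920166016, 15.731584548950195), 75.5094223022461), 124) 0.038959637220353505
```

```bash
python3 drive.py '.0354 -.0217 0 0 0 0;.0708 -.0434 0 0 0 0;.1062 -.0651 0 0 0 0;.1416 -.0868 0 0 0 0;.177 -.1085 0 0 0 0'
python3 drive.py '.0354 -.0217 0 0 0 0;.0708 -.0434 0 0 0 0;.1062 -.0651 0 0 0 0;.1416 -.0868 0 0 0 0;.177 -.1085 0 0 0 0'
python3 drive.py '.0354 -.0217 0 0 0 0;.0708 -.0434 0 0 0 0;.0708 -.0434 0 0 0 -.12;.0708 -.0434 0 0 0 -.24;.0708 -.0434 0 0 0 -.36'
python3 drive.py '0 0 0 0 0 -.12;0 0 0 0 0 -.24;0 0 0 0 0 -.36;0 0 0 0 0 -.48;0 0 0 0 0 -.6'
python3 drive.py '0 0 0 0 0 -.12;0 0 0 0 0 -.25;0 0 0 0 0 -.25'
python3 - <<'E'
from rig import bot, optics, sensors, ticket
from h import *
s=sensors.read_state();print(s["ee_pos"],s["orientation"].round(4).tolist(),s["joint_pos"].round(2))
c=optics.read_camera("wrist");cv2.imwrite("pics/w1.png",c["img"][:,:,::-1]);np.savez("/tmp/w1.npz",**c);print(c["position"],np.round(c["attitude"],3).tolist(),c["fx"])
E
```

```text
time_s: 0.52
ee_pos: [0.3343, -0.2685, 0.2312]
orientation: [[0.894, 0.449, -0.0], [0.449, -0.894, 0.0], [-0.0, -0.0, -1.0]]
wrist_force: [1.0, -0.3, -0.5]
finger_gap: 0.0855
finger_force: 0.0
time_s: 0.93
ee_pos: [0.4439, -0.0917, 0.2313]
orientation: [[0.893, 0.449, -0.0], [0.449, -0.893, -0.0], [-0.0, 0.0, -1.0]]
wrist_force: [0.4, -1.5, -0.6]
finger_gap: 0.0853
finger_force: 0.0
time_s: 1.35
ee_pos: [0.4872, -0.0223, 0.2308]
orientation: [[0.672, 0.74, -0.001], [0.74, -0.672, 0.0], [-0.001, -0.001, -1.0]]
wrist_force: [0.4, -1.0, 0.6]
finger_gap: 0.0848
finger_force: 0.0
time_s: 1.77
ee_pos: [0.487, -0.0232, 0.231]
orientation: [[0.139, 0.99, -0.001], [0.99, -0.139, 0.0], [-0.0, -0.001, -1.0]]
wrist_force: [-0.2, 0.7, -0.2]
finger_gap: 0.0852
finger_force: 0.0
time_s: 2.02
ee_pos: [0.487, -0.0233, 0.231]
orientation: [[-0.111, 0.994, -0.001], [0.994, 0.111, 0.0], [0.0, -0.001, -1.0]]
wrist_force: [0.2, 0.6, 0.6]
finger_gap: 0.0856
finger_force: 0.0
[ 0.4869684  -0.02325204  0.23102772] [[-0.1112, 0.9938, -0.0006], [0.9938, 0.1112, 0.0001], [0.0001, -0.0006, -1.0]] [-0.05  0.19 -0.07  1.32  0.    1.41]
[0.47789953 0.05458931 0.37471722] [[0.994, -0.107, -0.033], [0.112, 0.948, 0.299], [-0.001, -0.301, 0.954]] 341.6394202323003
```

View pics/w1.png

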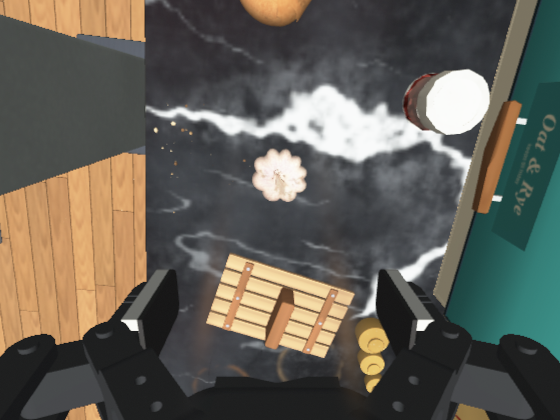

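The wrist view shows the garlic at (280,176), clear all round, and the lid with corners at about (230,254), (353,292), (324,357) and (207,323).

```bash
python3 - <<'E'
from h import *
c=dict(np.load("/tmp/w1.npz"));P=cloud(c);Z=P[...,2]
for lo in range(5,60,6):
    q=(Z>lo/1000)&(Z<lo/1000+.006)&(abs(P[...,0]-.488)<.05)&(abs(P[...,1]+.03)<.05)
    if q.sum()>3: X=P[q];print(lo,q.sum(),(X[:,:2].min(0)*1000).round(),(X[:,:2].max(0)*1000).round())
m=(Z>.008)&(abs(P[...,0]-.488)<.05)&(abs(P[...,1]+.03)<.05);print(rect(P,m))
# rays to plane z=25mm for the outline
cs,_=cv2.findContours(m.astype(np.uint8),0,1);k=max(cs,key=cv2.contourArea)
(u,v),r=cv2.minEnclosingCircle(k);print(u,v,r,ray(c,u,v,.025))
b=(Z>.034)&(Z<.05)&(abs(P[...,0]-.507)<.05)&(abs(P[...,1]+.195)<.06);print("bar",rect(P,b))
b=(Z>.003)&(Z<.014)&(abs(P[...,0]-.507)<.1)&(abs(P[...,1]+.195)<.08);n,l,s,_=cv2.connectedComponentsWithStats(b.astype(np.uint8));print("lid",rect(P,l==1+np.argmax(s[1:,4])))
E
```

```text
17 16 [460. -25.] [516.   8.]
23 144 [460. -45.] [517.   7.]
29 429 [461. -47.] [516.   6.]
35 755 [464. -44.] [512.   3.]
41 619 [470. -37.] [505.  -1.]
47 151 [478. -28.] [496. -13.]
53 65 [481. -20.] [490.  -7.]
(((488.0170593261719, -19.896066665649414), (100.01907348632812, 54.82686996459961), 0.12007910013198853), 27389)
280.8219909667969 361.48822021484375 187.90292358398438 [ 0.51752305 -0.25566766  0.025     ]
bar (((507.5372619628906, -191.66241455078125), (64.0892105102539, 16.349712371826172), 77.15155792236328), 730)
lid (((507.6281433105469, -192.26463317871094), (103.7766342163086, 161.2382049560547), 76.91633605957031), 8038)
```

```bash
python3 drive.py '.003 .001 .04 0 0 0;.003 .001 .08 0 0 0;.003 .001 .12 0 0 0;.003 .001 .16 0 0 0;.003 .001 .18 0 0 0'
python3 drive.py '0 0 .015 0 0 0;0 0 .03 0 0 0;0 0 .04 0 0 0;0 0 .045 0 0 0;0 0 .045 0 0 0'
python3 drive.py '0 0 0 0 0 0;0 0 0 0 0 0;0 0 0 0 0 0;0 0 0 0 0 0;0 0 0 0 0 0' .04
python3 drive.py '0 0 0 0 0 0;0 0 0 0 0 0;0 0 0 0 0 0;0 0 0 0 0 0;0 0 0 0 0 0'
```

```text
time_s: 2.48
ee_pos: [0.4853, -0.0201, 0.0472]
orientation: [[-0.1, 0.995, -0.004], [0.995, 0.1, 0.0], [0.001, -0.004, -1.0]]
wrist_force: [-1.0, -0.4, -0.2]
finger_gap: 0.0852
finger_force: 0.0
time_s: 2.9
ee_pos: [0.4873, -0.0202, 0.0056]
orientation: [[-0.103, 0.995, -0.001], [0.995, 0.103, 0.0], [0.0, -0.001, -1.0]]
wrist_force: [0.9, 0.3, 0.1]
finger_gap: 0.0851
finger_force: 0.0
time_s: 3.32
ee_pos: [0.4888, -0.0202, 0.0077]
orientation: [[-0.104, 0.995, 0.002], [0.995, 0.104, -0.0], [-0.0, 0.002, -1.0]]
wrist_force: [-3.5, 1.1, 14.9]
finger_gap: 0.0539
finger_force: 60.1
time_s: 3.73
ee_pos: [0.4888, -0.0202, 0.0078]
orientation: [[-0.104, 0.995, 0.002], [0.995, 0.104, -0.0], [-0.0, 0.002, -1.0]]
wrist_force: [-2.0, 0.1, 14.9]
finger_gap: 0.0538
finger_force: 60.1
```

```bash
python3 drive.py '0 0 -.02 0 0 0;0 0 -.06 0 0 0;0 0 -.1 0 0 0;0 0 -.14 0 0 0;0 0 -.18 0 0 0'
python3 drive.py '-.037 0 0 0 0 0;-.074 0 0 0 0 0;-.111 .001 0 0 0 0;-.148 .001 0 0 0 0;-.185 .001 0 0 0 0'
python3 drive.py '-.037 0 0 0 0 0;-.074 0 0 0 0 0;-.111 .001 0 0 0 0;-.148 .001 0 0 0 0;-.185 .002 0 0 0 0'
python3 drive.py '-.007 0 0 0 0 0;-.007 0 0 0 0 0;-.007 0 0 0 0 0'
python3 - <<'E'
from rig import bot, optics, sensors, ticket
from h import *
s=sensors.read_state();print(s["ee_pos"],s["orientation"].round(4).tolist(),s["joint_pos"].round(2))
c=optics.read_camera("wrist");cv2.imwrite("pics/w2.png",c["img"][:,:,::-1]);np.savez("/tmp/w2.npz",**c)
P=cloud(c);Z=P[...,2];B=(abs(P[...,0]-.526)<.12)&(abs(P[...,1]+.396)<.09)
for a,b in((.070,.0815),(.084,.092)): print(rect(P,B&(Z>a)&(Z<b)))
E
```

```text
time_s: 4.15
ee_pos: [0.4875, -0.0202, 0.1891]
orientation: [[-0.104, 0.995, 0.001], [0.995, 0.104, -0.0], [-0.0, 0.001, -1.0]]
wrist_force: [0.8, -0.2, -0.7]
finger_gap: 0.0538
finger_force: 63.7
time_s: 4.57
ee_pos: [0.5083, -0.2059, 0.1872]
orientation: [[-0.105, 0.995, 0.001], [0.995, 0.105, -0.001], [-0.001, 0.001, -1.0]]
wrist_force: [0.9, 0.7, -0.5]
finger_gap: 0.0538
finger_force: 63.7
time_s: 4.98
ee_pos: [0.5294, -0.3898, 0.1871]
orientation: [[-0.104, 0.995, 0.001], [0.995, 0.104, -0.001], [-0.001, 0.001, -1.0]]
wrist_force: [1.2, 0.1, -1.1]
finger_gap: 0.0536
finger_force: 63.7
time_s: 5.23
ee_pos: [0.5302, -0.3947, 0.1864]
orientation: [[-0.104, 0.995, 0.0], [0.995, 0.104, 0.0], [0.0, 0.0, -1.0]]
wrist_force: [0.5, 0.5, 0.0]
finger_gap: 0.054
finger_force: 63.7
[ 0.53023441 -0.39470658  0.18638152] [[-0.1039, 0.9946, 0.0001], [0.9946, 0.1039, 0.0002], [0.0002, 0.0001, -1.0]] [-0.64  0.57  0.38  1.38  0.    0.83]
(((526.7389526367188, -393.06793212890625), (182.2998046875, 126.070556640625), 6.152011394500732), 5277)
(((445.5401611328125, -401.8035888671875), (22.433948516845703, 125.89958953857422), 6.062045574188232), 4934)
```

View pics/w2.png

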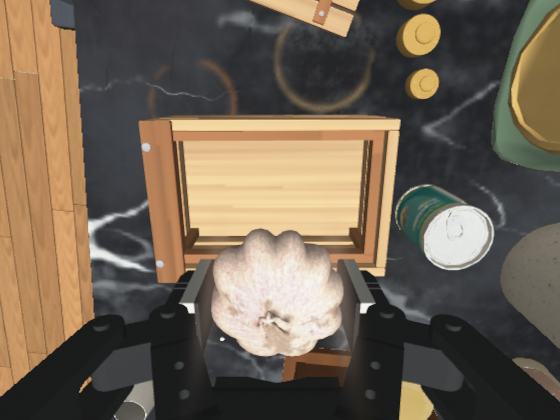

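The wrist view shows the garlic held at (277,295). The box mouth lies ahead of it at (275,190), the lip is on the left at (162,200), and the tin at (450,228) is clear. The box centre by the wrist camera agrees with the scene view to within 3 mm, so I'm lowering the garlic.

```bash
python3 drive.py '0 0 .035 0 0 0;0 .001 .07 0 0 0;0 .001 .1 0 0 0;0 .001 .13 0 0 0;0 .001 .145 0 0 0'
python3 drive.py '0 0 .006 0 0 0;0 0 .012 0 0 0;0 0 .017 0 0 0;0 0 .02 0 0 0;0 0 .02 0 0 0'
python3 drive.py '0 0 .002 0 0 0;0 0 .004 0 0 0;0 0 .005 0 0 0;0 0 .005 0 0 0;0 0 .005 0 0 0'
```

```text
time_s: 5.7
ee_pos: [0.5302, -0.3919, 0.0384]
orientation: [[-0.106, 0.994, -0.003], [0.994, 0.106, 0.002], [0.002, -0.002, -1.0]]
wrist_force: [-0.1, 0.8, -1.5]
finger_gap: 0.0535
finger_force: 63.7
time_s: 6.12
ee_pos: [0.5316, -0.3946, 0.0217]
orientation: [[-0.105, 0.994, 0.001], [0.994, 0.105, -0.0], [-0.0, 0.0, -1.0]]
wrist_force: [-0.5, -0.9, -0.6]
finger_gap: 0.0538
finger_force: 63.7
time_s: 6.53
ee_pos: [0.5313, -0.3947, 0.0163]
orientation: [[-0.105, 0.995, -0.0], [0.995, 0.105, -0.0], [-0.0, -0.0, -1.0]]
wrist_force: [0.4, -0.1, -0.4]
finger_gap: 0.0538
finger_force: 63.7
```

```bash
python3 drive.py '0 0 .001 0 0 0;0 0 .002 0 0 0;0 0 .003 0 0 0;0 0 .003 0 0 0'
```

```text
time_s: 6.87
ee_pos: [0.5314, -0.3948, 0.0139]
orientation: [[-0.105, 0.994, 0.0], [0.994, 0.105, -0.0], [-0.0, 0.0, -1.0]]
wrist_force: [-3.0, 1.4, 7.7]
finger_gap: 0.0542
finger_force: 64.3
```

On the floor (7.7 N of contact), so I'll release it and rise.

```bash
python3 drive.py '0 0 0 0 0 0;0 0 0 0 0 0;0 0 0 0 0 0;0 0 0 0 0 0;0 0 0 0 0 0' .08
python3 drive.py '0 0 -.01 0 0 0;0 0 -.03 0 0 0;0 0 -.07 0 0 0;0 0 -.11 0 0 0;0 0 -.15 0 0 0'
python3 drive.py '0 0 -.04 0 0 0;.035 0 -.06 0 0 0;.07 0 -.06 0 0 0;.105 0 -.06 0 0 0;.14 0 -.06 0 0 0' 
python3 - <<'E'
from rig import bot, optics, sensors, ticket
from h import *
s=sensors.read_state();print(s["ee_pos"],s["orientation"].round(4).tolist(),s["joint_pos"].round(2))
c=optics.read_camera("wrist");np.savez("/tmp/w3.npz",**c);c2=optics.read_camera("scene")
cv2.imwrite("pics/w3.png",np.vstack([c["img"],c2["img"][180:]])[:600,:,::-1][:600])
P=cloud(c);Z=P[...,2]
b=(Z>.034)&(Z<.05)&(abs(P[...,0]-.507)<.05)&(abs(P[...,1]+.195)<.06);print("bar",rect(P,b))
b=(Z>.003)&(Z<.014)&(abs(P[...,0]-.507)<.1)&(abs(P[...,1]+.195)<.08);n,l,st,_=cv2.connectedComponentsWithStats(b.astype(np.uint8));print("lid",rect(P,l==1+np.argmax(st[1:,4])))
E
```

```text
time_s: 7.28
ee_pos: [0.5313, -0.3946, 0.0132]
orientation: [[-0.105, 0.994, -0.0], [0.994, 0.105, 0.0], [0.0, -0.0, -1.0]]
wrist_force: [-0.6, 0.3, -0.0]
finger_gap: 0.0796
finger_force: 0.0
time_s: 7.7
ee_pos: [0.5309, -0.3943, 0.1658]
orientation: [[-0.105, 0.994, -0.0], [0.994, 0.105, 0.0], [0.0, -0.0, -1.0]]
wrist_force: [0.6, -1.6, 0.5]
finger_gap: 0.0798
finger_force: 0.0
time_s: 8.12
ee_pos: [0.5163, -0.2542, 0.2245]
orientation: [[-0.104, 0.995, 0.001], [0.995, 0.104, -0.001], [-0.001, 0.001, -1.0]]
wrist_force: [0.8, 0.4, 0.3]
finger_gap: 0.0801
finger_force: 0.0
[ 0.51630311 -0.25419559  0.22445397] [[-0.1042, 0.9946, 0.0013], [0.9946, 0.1042, -0.0006], [-0.0007, 0.0013, -1.0]] [-0.46  0.37  0.16  1.36  0.    1.01]
bar (((507.4869689941406, -192.17613220214844), (63.732967376708984, 15.977081298828125), 76.9585189819336), 1208)
lid (((507.26806640625, -192.54217529296875), (102.79059600830078, 161.42066955566406), 76.92555236816406), 13662)
```

View pics/w3.png

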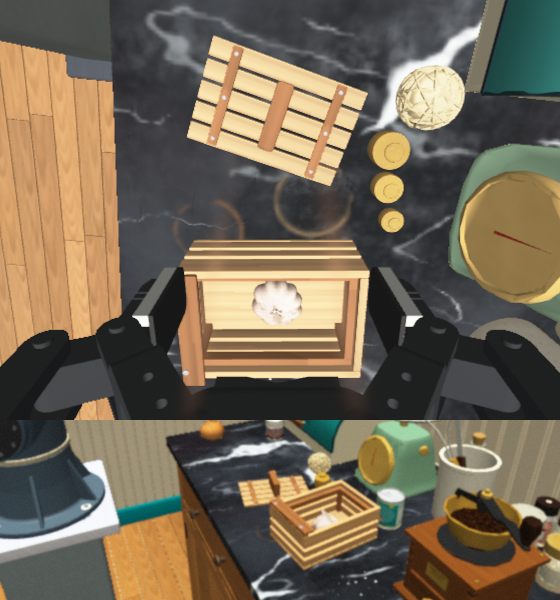

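The garlic stands upright in the box at (277,302), and the lid with its bar at (277,116) is undisturbed. Now I'm moving over the lid and gripping its bar.

```bash
python3 drive.py '.03 -.001 0 0 0 .11;.062 -.0024 0 0 0 .22;.062 -.0024 .02 0 0 .332;.062 -.0024 .06 0 0 .332;.062 -.0024 .1 0 0 .332' .055
python3 - <<'E'
from rig import bot, optics, sensors, ticket
s=sensors.read_state();print(s["ee_pos"],s["orientation"].round(4).tolist())
E
python3 drive.py '0 0 .03 0 0 0;0 0 .06 0 0 0;0 0 .08 0 0 0;0 0 .095 0 0 0;0 0 .095 0 0 0'
python3 drive.py '0 0 .006 0 0 0;0 0 .012 0 0 0;0 0 .0175 0 0 0;0 0 .0175 0 0 0;0 0 .0175 0 0 0'
```

```text
time_s: 8.63
ee_pos: [0.509, -0.1942, 0.1241]
orientation: [[0.225, 0.974, 0.004], [0.974, -0.225, -0.002], [-0.001, 0.004, -1.0]]
wrist_force: [0.1, -0.0, 0.4]
finger_gap: 0.0554
finger_force: 0.0
[ 0.50895841 -0.1942259   0.12414597] [[0.2251, 0.9743, 0.0041], [0.9743, -0.2251, -0.0017], [-0.0007, 0.0044, -1.0]]
time_s: 9.05
ee_pos: [0.5061, -0.1937, 0.026]
orientation: [[0.225, 0.974, -0.004], [0.974, -0.225, 0.001], [0.001, -0.004, -1.0]]
wrist_force: [-0.7, 0.3, -0.3]
finger_gap: 0.0549
finger_force: 0.0
time_s: 9.47
ee_pos: [0.5079, -0.1941, 0.0111]
orientation: [[0.225, 0.974, 0.0], [0.974, -0.225, -0.0], [-0.0, 0.0, -1.0]]
wrist_force: [0.3, -0.1, 0.3]
finger_gap: 0.0551
finger_force: 0.0
```

```bash
python3 drive.py '0 0 -.002 0 0 0;0 0 -.002 0 0 0;0 0 -.002 0 0 0;0 0 -.002 0 0 0;0 0 -.002 0 0 0' .005
python3 drive.py '0 0 0 0 0 0;0 0 0 0 0 0;0 0 0 0 0 0'
```

```text
time_s: 9.88
ee_pos: [0.5081, -0.1942, 0.0134]
orientation: [[0.225, 0.974, 0.001], [0.974, -0.225, -0.0], [-0.0, 0.001, -1.0]]
wrist_force: [-1.5, -0.2, 7.4]
finger_gap: 0.0152
finger_force: 59.6
time_s: 10.13
ee_pos: [0.5081, -0.1942, 0.0134]
orientation: [[0.225, 0.974, 0.001], [0.974, -0.225, -0.0], [-0.0, 0.001, -1.0]]
wrist_force: [-0.3, -0.0, 6.8]
finger_gap: 0.0149
finger_force: 59.6
```

```bash
python3 drive.py '0 0 -.015 0 0 0;0 0 -.045 0 0 0;0 0 -.08 0 0 0;0 0 -.115 0 0 0;0 0 -.15 0 0 0'
python3 drive.py '-.0375 .015 0 0 0 -.066;-.075 .03 0 0 0 -.133;-.1125 .045 0 0 0 -.2;-.15 .06 0 0 0 -.266;-.187 .0747 0 0 0 -.3325'
python3 drive.py '0 0 0 0 0 0;0 0 0 0 0 0;0 0 0 0 0 0'
python3 - <<'E'
from rig import bot, optics, sensors, ticket
s=sensors.read_state();print(s["ee_pos"],s["orientation"].round(4).tolist(),s["joint_pos"].round(2))
E
```

```text
time_s: 10.55
ee_pos: [0.5073, -0.1939, 0.1644]
orientation: [[0.225, 0.974, -0.0], [0.974, -0.225, 0.0], [0.0, -0.0, -1.0]]
wrist_force: [0.2, -0.2, -2.6]
finger_gap: 0.0151
finger_force: 58.7
time_s: 10.97
ee_pos: [0.5383, -0.395, 0.1628]
orientation: [[-0.109, 0.994, 0.0], [0.994, 0.109, -0.0], [-0.0, 0.0, -1.0]]
wrist_force: [0.9, -0.2, -1.0]
finger_gap: 0.0151
finger_force: 58.8
time_s: 11.22
ee_pos: [0.5382, -0.3929, 0.1623]
orientation: [[-0.104, 0.995, -0.001], [0.995, 0.104, 0.001], [0.001, -0.001, -1.0]]
wrist_force: [-0.3, 0.5, -1.1]
finger_gap: 0.0154
finger_force: 59.0
[ 0.53822015 -0.39286612  0.16233706] [[-0.1044, 0.9945, -0.0006], [0.9945, 0.1044, 0.0007], [0.0008, -0.0006, -1.0]] [-0.63  0.59  0.34  1.33  0.    0.84]
```

```bash
python3 drive.py '0 0 0 -.09 0 0;0 0 0 -.18 0 0;0 0 0 -.2618 0 0;0 0 0 -.2618 0 0;0 0 0 -.2618 0 0'
python3 - <<'E'
from rig import bot, optics, sensors, ticket
from h import *
s=sensors.read_state();print(s["ee_pos"],s["orientation"].round(4).tolist())
R=s["orientation"];t=s["ee_pos"]
out=[]
for n in("scene","side","wrist"):
    c=optics.read_camera(n);np.savez(f"/tmp/{n}4.npz",**c);out.append(c["img"])
    P=cloud(c); L=(P-t)@R  # tool coords: x=lid y, y=lid x
    hsv=cv2.cvtColor(c["img"],cv2.COLOR_RGB2HSV);w=(hsv[...,0]<25)&(hsv[...,1]>50)&(hsv[...,2]>80)
    m=w&(abs(L[...,2]-.0085)<.006)&(abs(L[...,0])<.08)&(abs(L[...,1])<.11)
    q=L[m]; print(n,m.sum(), "tool rect",cv2.minAreaRect((q[:,:2]*1000).astype(np.float32)),np.percentile(q[:,:2]*1000,[.5,99.5],axis=0).round(1).tolist(),np.median(q[:,2]))
im=np.hstack([out[0][150:350,200:440],out[1][150:350,200:440]]);cv2.imwrite("pics/s4.png",cv2.resize(im,(800,333))[:,:,::-1])
E
```

```text
time_s: 11.63
ee_pos: [0.5374, -0.392, 0.1635]
orientation: [[-0.105, 0.961, 0.256], [0.994, 0.101, 0.027], [0.0, 0.257, -0.966]]
wrist_force: [0.1, 0.2, -1.2]
finger_gap: 0.0148
finger_force: 59.3
[ 0.53736596 -0.39195521  0.16345018] [[-0.1048, 0.961, 0.2559], [0.9945, 0.1013, 0.0271], [0.0001, 0.2573, -0.9663]]
scene 2369 tool rect ((-0.6018333435058594, -0.47362518310546875), (105.24886322021484, 162.35594177246094), 0.39901167154312134) [[-52.0, -81.1], [50.3, 78.9]] 0.007611839560373172
side 2362 tool rect ((-1.9225273132324219, -0.18792724609375), (104.35618591308594, 162.4291534423828), 0.6623335480690002) [[-52.7, -80.5], [48.6, 79.3]] 0.009180118046987831
wrist 39552 tool rect ((1.0550765991210938, 1.21905517578125), (161.77467346191406, 102.8485107421875), 89.89547729492188) [[-32.8, -78.2], [52.2, 80.8]] 0.0065441555040847525
```

View pics/s4.png

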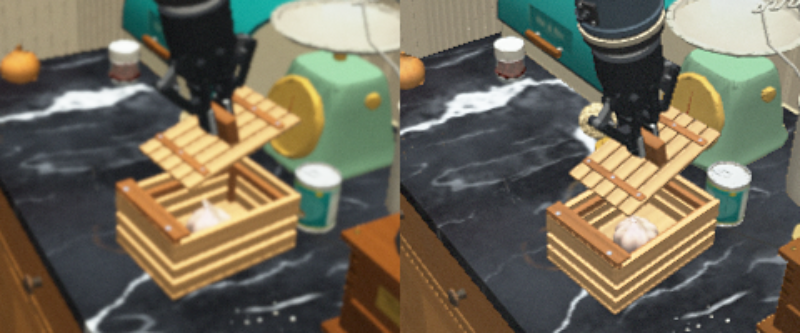

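The low edge (left in both views) points at the lip, the garlic is clear below, and the lid sits centred in the grip. Lowering to the pre-insertion pose.

```bash
python3 drive.py '-.0016 -.005 .018 0 0 0;-.0016 -.009 .035 0 0 0;-.0016 -.012 .047 0 0 0;-.0016 -.0144 .0558 0 0 0;-.0016 -.0144 .0558 0 0 0'
cat > loc.py <<'E'
from rig import bot, optics, sensors, ticket
import numpy as np
s=sensors.read_state();t=s["ee_pos"]*1e3;R=s["orientation"];a=np.radians(6.05)
B=np.array([[np.cos(a),-np.sin(a),0],[np.sin(a),np.cos(a),0],[0,0,1]]);C=np.array([525.8,-395,0])
p=B.T@(t-C);Rb=B.T@R  # lid x=tool y, lid y=tool x, lid z=-tool z
X,Z=Rb[:,1],-Rb[:,2];o=p-13.4*Z
print("TCP box",p.round(1),"tilt",np.degrees(np.arcsin(X[2])).round(2),"yaw err",np.degrees(np.arctan2(X[1],X[0])).round(2),"roll",np.degrees(np.arcsin(Rb[2,0])).round(2))
print("low corner -x",(o-80.5*X).round(1),"+x",(o+80.5*X).round(1),"F",s["wrist_force"].round(1))
print("box axes in tool (rows bx,by,bz):",np.round(Rb,3).tolist())
E
python3 loc.py
```

```text
time_s: 12.2
ee_pos: [0.5392, -0.3937, 0.1031]
orientation: [[-0.106, 0.961, 0.255], [0.994, 0.102, 0.029], [0.002, 0.256, -0.967]]
wrist_force: [-0.3, -0.0, -0.9]
finger_gap: 0.0149
finger_force: 59.3
TCP box [ 13.4  -0.2 103.1] tilt 14.85 yaw err 0.02 roll 0.11
low corner -x [-61.   -0.2  69.5] +x [ 9.470e+01 -1.000e-01  1.108e+02] F [-0.3 -0.  -0.9]
box axes in tool (rows bx,by,bz): [[-0.001, 0.967, 0.256], [1.0, 0.0, 0.002], [0.002, 0.256, -0.967]]
```

```bash
python3 drive.py '0 .0004 -.0015 0 0 0;0 -.0045 -.0027 0 0 0;0 -.0085 -.0038 0 0 0;0 -.0125 -.0049 0 0 0;0 -.0125 -.0049 0 0 0'; python3 loc.py
```

```text
time_s: 12.62
ee_pos: [0.5252, -0.3964, 0.1074]
orientation: [[-0.105, 0.961, 0.258], [0.995, 0.101, 0.027], [-0.001, 0.259, -0.966]]
wrist_force: [0.2, 0.0, -1.2]
finger_gap: 0.0146
finger_force: 59.3
TCP box [ -0.8  -1.3 107.4] tilt 15.01 yaw err -0.04 roll -0.03
low corner -x [-75.   -1.3  73.6] +x [ 80.5  -1.4 115.3] F [ 0.2  0.  -1.2]
box axes in tool (rows bx,by,bz): [[0.001, 0.966, 0.259], [1.0, -0.001, -0.001], [-0.001, 0.259, -0.966]]
```

```bash
python3 drive.py '.0006 -.0004 .0015 0 0 0;.0012 -.0008 .0029 0 0 0;.0012 -.0008 .0029 0 0 0;.0012 -.0032 .0022 0 0 0;.0012 -.0056 .0016 0 0 0'; python3 loc.py;  python3 drive.py '0 0 0 0 0 0;0 0 0 0 0 0'; python3 loc.py
python3 - <<'E'
from rig import bot, optics, sensors, ticket
import cv2,numpy as np
a=optics.read_camera("scene")["img"][190:340,240:420];b=optics.read_camera("side")["img"][190:340,240:420]
cv2.imwrite("pics/s5.png",cv2.resize(np.hstack([a,b]),(800,333),interpolation=cv2.INTER_CUBIC)[:,:,::-1])
E
```

```text
time_s: 13.03
ee_pos: [0.5207, -0.3952, 0.1036]
orientation: [[-0.106, 0.961, 0.257], [0.994, 0.102, 0.027], [0.0, 0.259, -0.966]]
wrist_force: [0.5, -0.7, -1.5]
finger_gap: 0.0152
finger_force: 59.3
TCP box [ -5.1   0.3 103.6] tilt 15.0 yaw err 0.01 roll 0.0
low corner -x [-79.4   0.3  69.8] +x [ 76.2   0.3 111.5] F [ 0.5 -0.7 -1.5]
box axes in tool (rows bx,by,bz): [[-0.0, 0.966, 0.259], [1.0, 0.0, 0.0], [0.0, 0.259, -0.966]]
time_s: 13.2
ee_pos: [0.5207, -0.3954, 0.1037]
orientation: [[-0.105, 0.961, 0.257], [0.994, 0.102, 0.027], [-0.0, 0.259, -0.966]]
wrist_force: [0.5, 0.1, -1.4]
finger_gap: 0.015
finger_force: 59.3
TCP box [ -5.1   0.2 103.7] tilt 15.0 yaw err -0.02 roll -0.0
low corner -x [-79.4   0.2  70. ] +x [7.610e+01 1.000e-01 1.116e+02] F [ 0.5  0.1 -1.4]
box axes in tool (rows bx,by,bz): [[0.0, 0.966, 0.259], [1.0, -0.0, -0.0], [-0.0, 0.259, -0.966]]
```

View pics/s5.png

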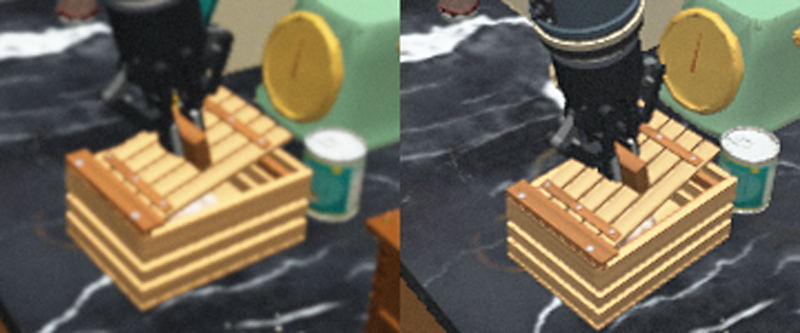

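The low edge is under the lip in both views, with no side force. Now I'm rotating the lid down about that edge.

```bash
python3 drive.py '0 .0004 .0026 .0325 0 0;0 .0007 .0053 .065 0 0;0 .0009 .0079 .0975 0 0;0 .0011 .0105 .13 0 0;0 .0011 .0105 .13 0 0'; python3 loc.py
```

```text
time_s: 13.72
ee_pos: [0.5254, -0.3946, 0.0933]
orientation: [[-0.106, 0.986, 0.129], [0.994, 0.105, 0.014], [0.0, 0.13, -0.992]]
wrist_force: [0.2, -0.2, -1.7]
finger_gap: 0.0149
finger_force: 59.2
TCP box [-0.4  0.4 93.3] tilt 7.46 yaw err 0.05 roll 0.02
low corner -x [-78.5   0.4  69.6] +x [81.2  0.5 90.5] F [ 0.2 -0.2 -1.7]
box axes in tool (rows bx,by,bz): [[-0.001, 0.992, 0.13], [1.0, 0.001, 0.0], [0.0, 0.13, -0.992]]
```

```bash
python3 drive.py '0 -.002 -.0003 0 0 0;0 -.0013 .0023 .0325 0 0;0 -.0012 .005 .065 0 0;0 -.0011 .0076 .0975 0 0;0 -.0011 .0076 .0975 0 0'; python3 loc.py
```

```text
time_s: 14.13
ee_pos: [0.5246, -0.3947, 0.0857]
orientation: [[-0.106, 0.994, 0.033], [0.994, 0.106, 0.004], [0.001, 0.033, -0.999]]
wrist_force: [0.4, -1.1, -1.0]
finger_gap: 0.0153
finger_force: 59.2
TCP box [-1.2  0.4 85.7] tilt 1.92 yaw err 0.01 roll 0.03
low corner -x [-81.2   0.4  69.6] +x [79.7  0.4 75. ] F [ 0.4 -1.1 -1. ]
box axes in tool (rows bx,by,bz): [[-0.0, 0.999, 0.033], [1.0, 0.0, 0.001], [0.001, 0.033, -0.999]]
```

```bash
python3 drive.py '0 .0008 .0014 .0165 0 0;0 .0008 .0027 .033 0 0;0 .0008 .0032 .033 0 0;0 .0008 .0037 .033 0 0;0 .0008 .0037 .033 0 0'; python3 loc.py
```

```text
time_s: 14.55
ee_pos: [0.5253, -0.3949, 0.0824]
orientation: [[-0.105, 0.994, 0.002], [0.994, 0.105, 0.0], [0.0, 0.002, -1.0]]
wrist_force: [-0.2, -0.1, -0.8]
finger_gap: 0.0145
finger_force: 59.2
TCP box [-0.5  0.2 82.4] tilt 0.1 yaw err -0.01 roll 0.0
low corner -x [-81.    0.2  68.9] +x [80.   0.1 69.2] F [-0.2 -0.1 -0.8]
box axes in tool (rows bx,by,bz): [[0.0, 1.0, 0.002], [1.0, -0.0, 0.0], [0.0, 0.002, -1.0]]
```

```bash
python3 drive.py '0 0 .0005 0 0 0;0 0 .001 0 0 0;0 0 .0015 0 0 0;0 0 .0015 0 0 0;0 0 .0015 0 0 0'; python3 loc.py
```

```text
time_s: 14.97
ee_pos: [0.5253, -0.395, 0.0814]
orientation: [[-0.105, 0.994, 0.002], [0.994, 0.105, -0.0], [-0.0, 0.002, -1.0]]
wrist_force: [-2.7, 1.5, 4.3]
finger_gap: 0.0152
finger_force: 60.3
TCP box [-0.5  0.1 81.4] tilt 0.09 yaw err -0.02 roll -0.02
low corner -x [-81.    0.1  67.9] +x [80.   0.1 68.2] F [-2.7  1.5  4.3]
box axes in tool (rows bx,by,bz): [[0.0, 1.0, 0.002], [1.0, -0.0, -0.0], [-0.0, 0.002, -1.0]]
```

The lid is seated (contact force, height 68 mm). Now release, retreat and look.

```bash
python3 drive.py '0 0 0 0 0 0;0 0 0 0 0 0;0 0 0 0 0 0;0 0 0 0 0 0' .04
python3 drive.py '0 0 -.01 0 0 0;0 0 -.03 0 0 0;0 0 -.06 0 0 0;0 0 -.1 0 0 0;0 0 -.14 0 0 0'
python3 drive.py '.03 0 0 0 0 0;.07 0 0 0 0 0;.11 0 0 0 0 0;.11 0 0 0 0 0;.11 0 0 0 0 0'
python3 - <<'E'
from rig import bot, optics, sensors, ticket
from h import *
o=[]
for n in("wrist","scene"):
    c=optics.read_camera(n);o.append(c["img"]);P=cloud(c);a=np.radians(6.05)
    d=P[...,:2]-[.5258,-.395];X=d[...,0]*np.cos(a)+d[...,1]*np.sin(a);Y=-d[...,0]*np.sin(a)+d[...,1]*np.cos(a)
    for x in(-45,-25,25,45,70): 
        m=(abs(X*1000-x)<5)&(abs(Y)<.045);print(n,x,m.sum(),np.nanmedian(P[m][:,2]).round(4))
cv2.imwrite("pics/f.png",np.vstack([o[0],o[1][160:340]])[:,:,::-1])
E
```

```text
time_s: 15.3
ee_pos: [0.5254, -0.3948, 0.0809]
orientation: [[-0.105, 0.994, 0.001], [0.994, 0.105, 0.0], [0.0, 0.001, -1.0]]
wrist_force: [0.1, -0.1, 0.6]
finger_gap: 0.0399
finger_force: 0.0
time_s: 15.72
ee_pos: [0.5246, -0.3944, 0.223]
orientation: [[-0.105, 0.994, 0.001], [0.994, 0.105, 0.001], [0.001, 0.001, -1.0]]
wrist_force: [0.4, -1.5, 0.5]
finger_gap: 0.0397
finger_force: 0.0
time_s: 16.13
ee_pos: [0.5136, -0.2837, 0.2223]
orientation: [[-0.108, 0.994, 0.002], [0.994, 0.108, -0.0], [-0.001, 0.002, -1.0]]
wrist_force: [-0.4, -0.7, 0.6]
finger_gap: 0.0397
finger_force: 0.0
wrist -45 398 0.0748
wrist -25 813 0.0748
wrist 25 810 0.0748
wrist 45 340 0.0749
wrist 70 82 0.075
scene -45 98 0.0737
scene -25 142 0.0736
scene 25 55 0.0738
scene 45 163 0.074
scene 70 113 0.0735
```

View pics/f.png

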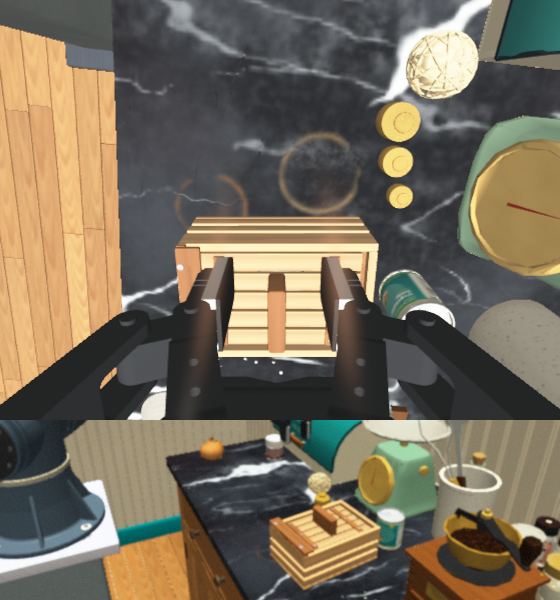

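The lid lies flat, with its top level at 74–75 mm along its whole length. It is under the lip and inside the rim (box at (325,540) in the lower view), and the bystanders have not moved. Handing in.

```bash
python3 -c "
from rig import bot, optics, sensors, ticket
print(ticket.close_job())"
```

```text
the job is handed in; nothing more can be done
None
```

The garlic stands upright in the keeper box and the lid is hooked under the lip and lies flat in its recess; nothing else was moved, and I handed the job in at about 16 s of the 64 s limit.

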